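# Snap a leg tube into the fork clip

## Task

Lay the loose metal leg tube across the two forks of the clip stand, with the forks between the tube's two end blocks, so that it rests on top of the sprung jaw, and let go of it. Then press it down past the jaw until it sits fully home and level on the floor of both forks and the jaw has closed over it. Leave the green-lidded tin, the coupling and the wooden wedge where they are.

Things in the scene. Friction and masses are not known exactly. Their poses are not given: they have to be found in the camera images.
- leg_tube: Loose bright metal tube, about 0.12 kg, 22 mm diameter, 190 mm long over all, with a square clamp block (30 x 30 mm, 24 mm long) at each end; 142 mm of bare tube between. Origin at mid-length on the tube's axis, 15 mm above the bench as it lies on its blocks (bare tube 4 mm clear of the bench). y axis along the tube; either end either way, any roll.
- clip_stand: Stand fixed to the bench: grey base plate 100 (x) by 124 (y) by 10 mm, origin at the centre of its underside, z up. Two upright steel forks at y = -50 and +50 mm, each 12 mm thick (88 mm clear between). Slots 25 mm wide in x about x = 0, open at the top: floor at z = 37, straight prongs to z = 76, tips flared outward to z = 93 mm (mouth about 45 mm wide). The tube goes in along y.
- clip_seat (a point): x = y = 0, z = 48 mm of the stand, its axes: where the tube's origin is when home and centred (crown then at z = 59 mm). Laid on the jaw, the tube's axis is about 20 to 23 mm above this point. The end blocks stay outside the forks with 15 mm to spare each way. For |y| under 30 mm fingers have room beside the tube down to z = 26 mm of the stand.
- jaw (a joint): Sprung steel jaw between the forks, hinged at z = 20 mm on an axle along y; rad, 0 = closed, where its spring holds it; opens toward the stand's -x by about 0.1 as the tube is forced past, then snaps back over the seated tube. It bears the tube's weight; pushing past takes about 7 to 15 N on the crown at mid-length, and friction can hold the tube part-way: push on to the floor.
- jaw_nose (a point): Middle of the line through the jaw's two black round noses (4 mm radius, 12 mm wide, at y = -36 and +36 mm; nothing between them), which stand into the slots' line from its -x side, at x = -10.5, z = 59.5 mm of the stand when closed.
- rivet_tin: Low round tin with a green lid, 65 mm diameter, 27 mm high; origin under its centre. Leave it alone.
- coupling: Nickel-plated tube coupling, 42 mm long, 19 mm thick; origin under its centre. Leave it alone.
- wedge: Brown hardwood wedge lying flat, 85 x 30 x 24 mm; origin under its centre. Leave it alone.

How it is judged:
By the outcome, as a careful person would: the job done as asked, in the order asked, and still so for the second after the job is handed in, with the robot touching nothing.
It also fails if it takes over 43 s, if anything falls off the work surface, if the arm or the gripper's body presses on something with over 40 N, if the wrist force passes 120 N, or if a joint passes its speed limit or range.

## Robot

A 6-joint arm with a two-finger parallel gripper is mounted at the origin on a cart in front of the work surface, level with it; the furniture and walls round the work are solid. World frame = base frame: x ahead of the robot, y to its left, z up, the work surface at z = 0. Lengths are in m, angles in rad, forces in N, time in s.
With the tool pointing down it reaches from about 0.325 to 0.85 m from the base axis. Payload 15.5 kg.
Tool frame: the origin (TCP) lies midway between the tips of the shut fingers; the grasp point (between the pads) lies 19 mm behind it; z points along the fingers, y is the line along which they close (so a half turn about z gives the same grasp; the last joint's range is limited). The gripper opens to 91 mm and grips with 3 to 60 N. Pads are 32 mm wide; open, the fingers measure 118 mm over their backs; the gripper's body (76 mm by 178 mm) begins 60 mm behind the grasp point.
Start: joints at [-1.198, 0.494, 1.345, -0, 1.302, -0.096], TCP at [0.282, -0.558, 0.214] pointing down, gripper open.
Joint ranges: [-2.91, 2.91], [-0.82, 2.16], [0.22, 2.67], [-1.22, 4.37], [0.12, 2.79], [-3.08, 3.08]. Speed limits (rad/s): [1.89, 1.89, 2.57, 3.01, 3.01, 3.01].

## Interface

Orientations are given as a unit quaternion [x, y, z, w].
In Python, from plant import env, cams, job gives the robot as it stands. The module is installed in compiled form; this text tells all that it offers.
- The arm moves only by the shell command python3 -m inch 'ROWS' [OPENING]. ROWS is JSON, a list of rows, each an object with "linear": the shift along the tool's x, y, z in mm, a list of three; "roll": the turn about the tool's z in rad. A call has 1 to 12 rows; each row shifts and turns the commanded pose from where the row before left it, along the tool's axes as they then stand; what a row does not reach is not made up. A row lasts 1/12 s, in which the tool goes at most 41.7 mm and 7.16 degrees, less where a joint would pass 70% of its speed; a pose out of reach is approached as far as the arm can. A call is refused whole if a number of a shift passes 41.7 or a number of a turn 0.125, either way. A call with a gripper value outside its range is refused whole. OPENING is the closure, from -1 (fully open) to 1 (shut), so that 0 is half open, set as the call begins (- or left out, the last holds). The fingers move at their own pace and stop on an object; the grip force is fixed at half the most. Time passes only in rows, so rows that do not move let the fingers close. It gives the time, the measured TCP pose, the force, the opening and the grip force at its end, in the units of the state.
- env.state(): the state, without advancing time (a new reading comes with each control period).
- cams.read_camera(name): name is "side" or "top" or "wrist"; returns a dict with "pixels" (420x560x3 uint8, blue, green, red), "range_z" (420x560 float32, m along the optical axis (not along the pixel's ray), 0 where there is no reading), "fx", "fy", "cx", "cy" (pixels), "origin" and "orientation" of the camera in the world; the wrist camera has in their place "mount" (4x4, takes a point from camera to tool coordinates, whose origin is the TCP and whose axes are the flange's). Camera axes: x right, y up, looking along -z (the intrinsics and any distortion apply to the point x, -y, -z); pixel columns grow to the right and rows downward; lengths in m; the calibration is good to about 2 mm. The wrist camera is an equidistant fisheye: a pixel r from the principal point sees the ray r / f radians off the axis. A picture is of the moment at which its call begins: read the wrist's pose just before it.
- job.sign_off(): hands the job in; it is judged then, once.
The state is a dict: "time": time; "qpos": joint angles; "dq": joint speeds; "tau": joint torques, N m; "ee_pos": TCP position; "eef_rot": TCP orientation; "wrist_force": force on the tool from outside, world axes, zero at the start; "ft_torque": the same for the moment, N m; "opening": opening from 0.0 (shut) to 1.0 (fully open); "grasp_force": force on a finger pad.
Only numpy, scipy, OpenCV 4.12 (cv2) and the standard library are available. Lean on these libraries where they do the work, as an engineer would, in place of code of your own. Each camera call takes 0.05 s, during which the arm holds its last target. There are 200 camera calls.

## Working session

There is one attempt and no reset: what is moved stays moved. The work goes in short steps, Python scripts to look and compute and a shell command to move; the robot and the scene stay as the last step left them, time stands still between calls to the robot, and variables do not carry over. Pictures are saved under pics/ and viewed, at most 10 in all, crops included, and the job is handed in when it is done.

```bash
mkdir -p pics; cat > h.py <<'E'
import numpy as np, cv2, pickle
from scipy.spatial.transform import Rotation as R
from plant import env, cams, job
def cloud(c):
    h,w=c["range_z"].shape
    v,u=np.mgrid[0:h,0:w]; z=c["range_z"]
    p=np.stack([(u-c["cx"])/c["fx"]*z,-(v-c["cy"])/c["fy"]*z,-z],-1)
    o=np.array(c["orientation"])
    M=o if o.shape==(3,3) else R.from_quat(o).as_matrix()
    return p@M.T+np.array(c["origin"])
E
python3 - <<'E'
from h import *
for n in("top","side"):
    c=cams.read_camera(n); cv2.imwrite(f"pics/{n}.png",c["pixels"]); pickle.dump(c,open(n+".pkl","wb"))
    print({k:v for k,v in c.items() if k not in("pixels","range_z")})
print(env.state())
E
```

```text
{'fx': 475.8083999859945, 'fy': 475.8083999859945, 'cx': 273.72710872777395, 'cy': 199.7928072819514, 'origin': array([0.43979281, 0.01843874, 1.12151805]), 'orientation': array([-0.04157673,  0.02994699,  0.70796992, -0.70438139])}
{'fx': 433.0782866825281, 'fy': 433.0782866825281, 'cx': 285.51702397037036, 'cy': 212.85033214678435, 'origin': array([0.29461423, 0.79629101, 0.59297134]), 'orientation': array([-0.07557247,  0.47436841,  0.86256999, -0.15885977])}
{'time': 0.1, 'qpos': array([-1.19851047e+00,  4.94106853e-01,  1.34605563e+00, -3.12358264e-05,
        1.30247301e+00, -9.54517447e-02]), 'dq': array([-0.00050743, -0.00099911, -0.00236487, -0.00052053,  0.00021488,
        0.00014026]), 'tau': array([ 1.61309552e-03, -8.80241847e+01, -3.82544053e+01,  7.09901867e-02,
        4.82573127e-02, -1.41116911e-04]), 'ee_pos': array([ 0.28169347, -0.55755337,  0.2134113 ]), 'eef_rot': array([ 9.72776017e-01,  2.31746733e-01, -8.68554073e-05, -5.14350786e-04]), 'wrist_force': array([ 0.89297718, -1.22522835, -0.54112566]), 'ft_torque': array([ 0.05202222, -0.04607164, -0.01994349]), 'grasp_force': 0.0, 'opening': 0.9983749600698041}
```

View pics/top.png

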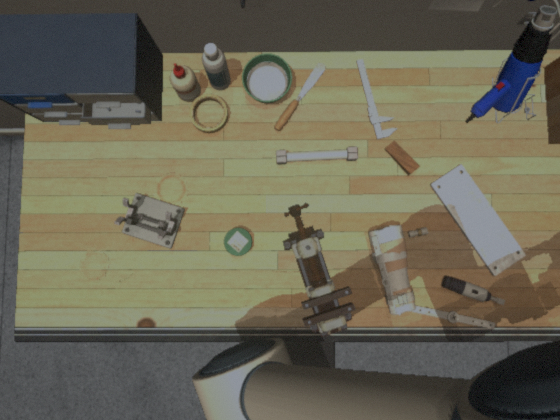

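View pics/side.png

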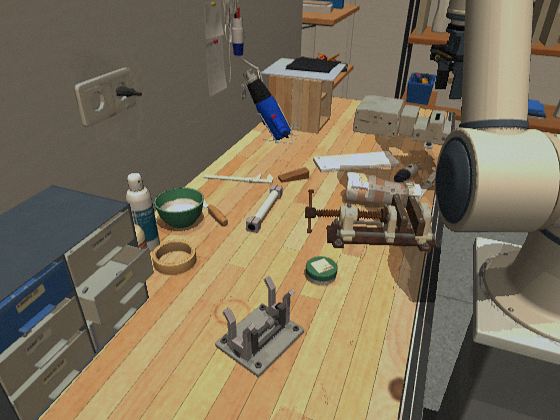

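The top view shows the tube at (282,157)-(352,154) and the stand around (153,219). The tin is at (238,241), the wedge at (402,158), the coupling at (417,233) and a vice at (315,270). The side view shows the stand's forks at (230,325) and (270,290), and the jaw between them.

```bash
python3 - <<'E'
from h import *
c=pickle.load(open("top.pkl","rb")); P=cloud(c)
s=pickle.load(open("side.pkl","rb")); S=cloud(s)
def box(n,P,u0,u1,v0,v1,lo,hi):
    q=P[v0:v1,u0:u1].reshape(-1,3); q=q[(q[:,2]>lo)&(q[:,2]<hi)]
    m,(sz),a=0,0,0
    r=cv2.minAreaRect((q[:,:2]*1000).astype(np.float32))
    print(n,len(q),"rect",np.round(r[0],1),np.round(r[1],1),round(r[2],2),"zmax",q[:,2].max().round(4), "mean",q.mean(0).round(4))
print("bench z",np.median(P[180:200,200:260,2]),np.median(S[240:250,345:380,2]))
box("tube",P,272,364,142,170,.010,.06)
box("plate",P,112,192,188,252,.005,.03)
box("standtop",P,112,192,188,252,.08,.12)
box("vice",P,280,360,200,300,.05,.4)
box("drawers",P,0,165,10,135,.05,.6)
box("bottle",P,165,235,40,105,.05,.6)
q=S[265:385,205:310].reshape(-1,3)
box("plateS",S,205,310,265,385,.006,.016)
box("topsS",S,205,310,265,385,.075,.12)
box("tubeS",S,240,290,180,235,.012,.05)
a=cv2.resize(c["pixels"][185:255,110:195],None,fx=7,fy=7,interpolation=cv2.INTER_CUBIC)
b=cv2.resize(s["pixels"][270:378,208:312],None,fx=5,fy=5,interpolation=cv2.INTER_CUBIC)
cv2.imwrite("pics/c1.png",a[:, :]);cv2.imwrite("pics/c2.png",b)
E
```

```text
bench z 0.0009738373508785259 0.0007572601978587667
tube 862 rect [657.3 -63.9] [ 30.6 190.3] 2.41 zmax 0.0375 mean [ 0.656  -0.0648  0.0262]
plate 1965 rect [508.8 327.1] [188.1 148.9] 89.79 zmax 0.0299 mean [0.5081 0.3209 0.0133]
standtop 179 rect [507.2 321.3] [112.8  60.2] 71.88 zmax 0.0982 mean [0.5074 0.3231 0.0898]
vice 1485 rect [436.1 -62.9] [217.7  94.8] 11.53 zmax 0.1135 mean [ 0.4122 -0.0513  0.0768]
drawers 17305 rect [816.2 425.6] [339.6 219.6] 89.23 zmax 0.2224 mean [0.8158 0.4232 0.1879]
bottle 1654 rect [858.7 208. ] [163.3 130.7] 90.0 zmax 0.1829 mean [0.8379 0.1972 0.108 ]
plateS 2097 rect [485.  263.1] [248.  101.1] 71.82 zmax 0.016 mean [0.4975 0.3271 0.01  ]
topsS 338 rect [503.7 320.6] [114.7  61.3] 71.02 zmax 0.0946 mean [0.5105 0.3253 0.0859]
tubeS 516 rect [654.  -62.3] [ 30.3 192.7] 2.3 zmax 0.0328 mean [ 0.6508 -0.0504  0.0239]
```

View pics/c1.png

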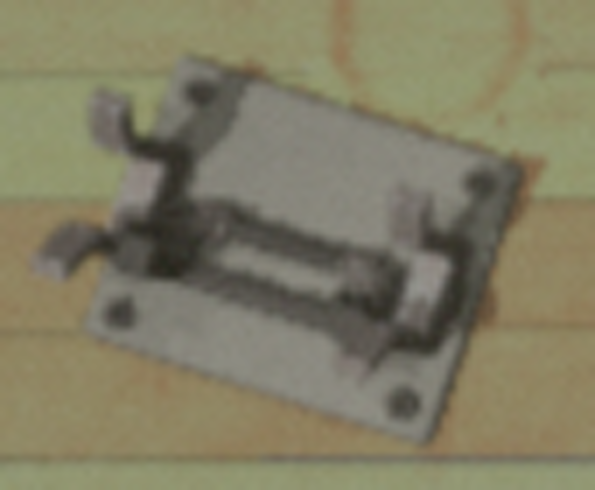

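View pics/c2.png

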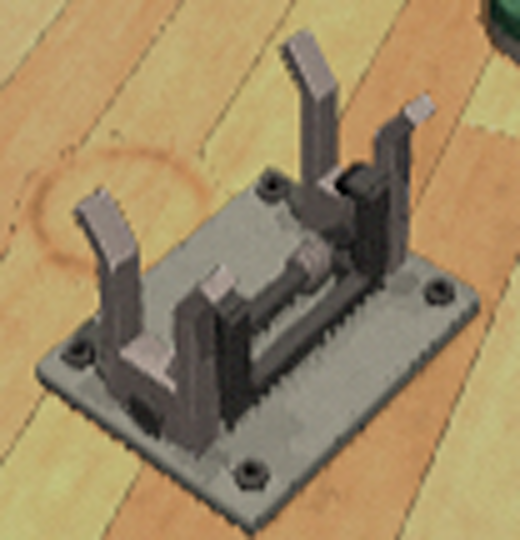

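The crops show the jaw bar and noses on the stand's near side (its -x is roughly world -x). The plate corners in the c1 crop are (185,55), (520,160), (430,440) and (88,330).

```bash
cat >> h.py <<'E'
def ray(c,u,v,z):
    d=R.from_quat(c["orientation"]).apply([(u-c["cx"])/c["fx"],-(v-c["cy"])/c["fy"],-1]); o=c["origin"]
    return o+d*(z-o[2])/d[2]
def togo(x,y,z,yaw):   # yaw deg of tool x in world
    s=env.state(); M=R.from_quat(s["eef_rot"]).as_matrix()
    cy=np.degrees(np.arctan2(M[1,0],M[0,0]))
    r=-np.radians(yaw-cy)
    M2=M@R.from_euler("z",r).as_matrix()
    d=(np.array([x,y,z])-s["ee_pos"])*1000
    print("t",round(s["time"],2),"pos",s["ee_pos"].round(4),"yaw",cy.round(2),"tilt",M[:,2].round(3),"roll togo",r.round(4),"\n shift now",(M.T@d).round(1),"shift after roll",(M2.T@d).round(1),"F",s["wrist_force"].round(1),"open",round(s["opening"],3),"grip",round(s["grasp_force"],1))
E
python3 - <<'E'
from h import *
c=pickle.load(open("top.pkl","rb")); s=pickle.load(open("side.pkl","rb"))
a=[ray(c,110+u/7-.4,185+v/7-.4,.010) for u,v in[(183,52),(522,160),(430,444),(84,330)]]
b=[ray(s,208+u/5-.4,270+v/5-.4,.010) for u,v in[(275,168),(482,302),(252,530),(36,370)]]
# order: top:(+x+y),(+x,-y),(-x,-y),(-x,+y)
for n,k in(("top",a),("side",b)):
    k=np.array(k)[:,:2]; print(n,k.round(4).tolist(),"c",k.mean(0).round(4),[np.linalg.norm(k[i]-k[(i+1)%4]).round(4) for i in range(4)],[np.degrees(np.arctan2(*(k[i]-k[(i+1)%4])[::-1])).round(2) for i in range(4)])
togo(.6555,-.063,.2,92.4)
E
```

```text
top [[0.5731, 0.3626], [0.5358, 0.2472], [0.441, 0.2766], [0.4795, 0.3936]] c [0.5074 0.32  ] [np.float64(0.1213), np.float64(0.0993), np.float64(0.1232), np.float64(0.0986)] [np.float64(72.11), np.float64(-17.2), np.float64(-108.21), np.float64(161.69)]
side [[0.5297, 0.2488], [0.4365, 0.283], [0.4748, 0.3983], [0.5679, 0.3664]] c [0.5022 0.3241] [np.float64(0.0993), np.float64(0.1214), np.float64(0.0984), np.float64(0.1237)] [np.float64(-20.17), np.float64(-108.37), np.float64(161.1), np.float64(72.04)]
t 0.1 pos [ 0.2817 -0.5576  0.2134] yaw 26.8 tilt [-0.     0.001 -1.   ] roll togo -1.1449 
 shift now [ 556.6 -272.9   13.7] shift after roll [478.5 394.2  13.7] F [ 0.9 -1.2 -0.5] open 0.998 grip 0.0
```

```bash
python3 -m inch '[{"linear":[0,0,0],"roll":-0.115},{"linear":[0,0,0],"roll":-0.115},{"linear":[0,0,0],"roll":-0.115},{"linear":[0,0,0],"roll":-0.115},{"linear":[0,0,0],"roll":-0.115},{"linear":[0,0,0],"roll":-0.115},{"linear":[0,0,0],"roll":-0.115},{"linear":[0,0,0],"roll":-0.115},{"linear":[0,0,0],"roll":-0.115},{"linear":[0,0,0],"roll":-0.11},{"linear":[0,0,0],"roll":0}]' -1
python3 -c "
from h import *
togo(.6555,-.063,.16,92.4)"
```

```text
time: 1.02
ee_pos: [0.2817, -0.5577, 0.2136]
eef_rot: [0.69, 0.724, 0.0, -0.0]
wrist_force: [-0.8, 0.0, -0.1]
opening: 1.001
grasp_force: 0.0
t 1.02 pos [ 0.2817 -0.5577  0.2136] yaw 92.74 tilt [-0.     0.001 -1.   ] roll togo 0.0059 
 shift now [476.2 397.   53.8] shift after roll [478.5 394.2  53.8] F [-0.8  0.  -0.1] open 1.001 grip 0.0
```

```bash
python3 -m inch '[{"linear":[32,26,2],"roll":0},{"linear":[32,26,2],"roll":0},{"linear":[32,26,2],"roll":0},{"linear":[32,26,2],"roll":0},{"linear":[32,26,2],"roll":0},{"linear":[32,26,2],"roll":0},{"linear":[32,26,2],"roll":0},{"linear":[32,26,2],"roll":0},{"linear":[32,26,2],"roll":0},{"linear":[32,26,2],"roll":0},{"linear":[32,26,2],"roll":0},{"linear":[32,26,2],"roll":0}]'
python3 -m inch '[{"linear":[32,28,7],"roll":0},{"linear":[32,28,7],"roll":0},{"linear":[28,28,7],"roll":0},{"linear":[0,0,7],"roll":0},{"linear":[0,0,0],"roll":0},{"linear":[0,0,0],"roll":0}]'
python3 - <<'E'
from h import *
togo(.6555,-.063,.16,92.4)
s=env.state(); c=cams.read_camera("wrist"); c["st"]=s; pickle.dump(c,open("w.pkl","wb")); cv2.imwrite("pics/w.png",c["pixels"]); print(c["mount"],c["fx"],c["cx"],c["cy"])
E
```

```text
time: 2.02
ee_pos: [0.5783, -0.1591, 0.1897]
eef_rot: [0.694, 0.72, -0.0, -0.0]
wrist_force: [2.0, -1.0, -0.4]
opening: 1.0
grasp_force: 0.0
time: 2.52
ee_pos: [0.6551, -0.0679, 0.1618]
eef_rot: [0.693, 0.721, -0.001, -0.001]
wrist_force: [0.8, -0.1, 1.1]
opening: 0.998
grasp_force: 0.0
t 2.52 pos [ 0.6551 -0.0679  0.1618] yaw 92.29 tilt [-0.002  0.    -1.   ] roll togo -0.0019 
 shift now [4.8 0.6 1.8] shift after roll [4.8 0.6 1.8] F [ 0.8 -0.1  1.1] open 0.998 grip 0.0
[[ 9.34162919e-04  9.58941092e-01  2.83603790e-01  8.08872340e-02]
 [ 9.99999494e-01 -1.00151698e-03  9.24999595e-05 -7.08234288e-04]
 [ 3.72736023e-04  2.83603560e-01 -9.58941542e-01 -1.71270755e-01]
 [ 0.00000000e+00  0.00000000e+00  0.00000000e+00  1.00000000e+00]] 325.19226210127806 276.9814409211907 211.85204103048113
```

View pics/w.png

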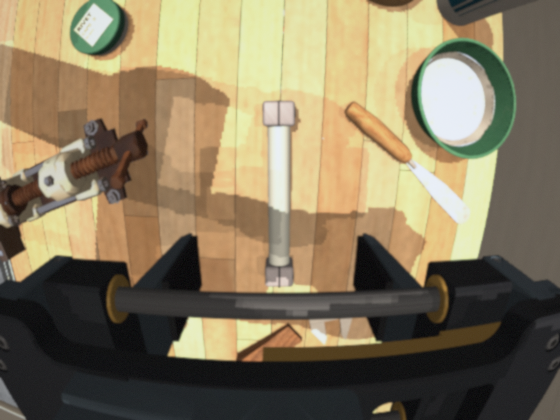

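The wrist view shows the tube upright in the frame between the fingers. Its block faces are centred at about (279,114) and (279,272), and the tube is in line with the gripper.

```bash
cat >> h.py <<'E'
def wray(c,u,v,z):
    x=np.array([u-c["cx"],-(v-c["cy"])]); r=np.hypot(*x); t=r/c["fx"]
    d=np.array([*(x/max(r,1e-9)*np.sin(t)),-np.cos(t)]); M=R.from_quat(c["st"]["eef_rot"]).as_matrix(); m=c["mount"]
    d=M@(m[:3,:3]@d); o=M@m[:3,3]+c["st"]["ee_pos"]
    return o+d*(z-o[2])/d[2]
E
python3 - <<'E'
from h import *
c=pickle.load(open("w.pkl","rb"))
for u,v,z in[(279,101,.03),(279.5,125,.03),(279,266,.03),(279,287,.0),(280,200,.026)]: print(u,v,wray(c,u,v,z).round(4))
# tube edges by column at a few rows
g=cv2.cvtColor(c["pixels"],cv2.COLOR_BGR2GRAY)
for v in(140,180,220): print(v,g[v,262:300].tolist())
togo(.6555,-.063,.003,92.4)
E
```

```text
279 101 [0.652  0.0292 0.03  ]
279.5 125 [0.6534 0.0068 0.03  ]
279 266 [ 0.659  -0.1348  0.03  ]
279 287 [ 0.6609 -0.1769  0.    ]
280 200 [ 0.657  -0.0656  0.026 ]
140 [209, 209, 208, 207, 202, 193, 188, 199, 216, 226, 232, 236, 237, 238, 238, 238, 239, 239, 238, 237, 237, 235, 232, 225, 214, 194, 172, 149, 138, 155, 186, 203, 208, 209, 210, 210, 212, 212]
180 [206, 205, 207, 206, 203, 192, 184, 191, 205, 218, 226, 231, 235, 235, 237, 237, 237, 236, 237, 236, 236, 235, 231, 225, 215, 195, 170, 144, 136, 154, 185, 208, 214, 215, 214, 213, 213, 212]
220 [115, 115, 116, 116, 115, 115, 110, 109, 115, 122, 127, 134, 137, 139, 139, 140, 142, 142, 147, 155, 162, 163, 159, 153, 145, 138, 129, 124, 124, 127, 130, 130, 131, 133, 133, 132, 132, 131]
t 2.57 pos [ 0.6551 -0.0685  0.1624] yaw 92.27 tilt [-0.001 -0.    -1.   ] roll togo -0.0023 
 shift now [  5.5   0.7 159.4] shift after roll [  5.5   0.7 159.4] F [-0.6 -0.9  0.3] open 1.001 grip 0.0
```

```bash
python3 -m inch '[{"linear":[2,0.5,25],"roll":0},{"linear":[3,0.5,30],"roll":0},{"linear":[0,0,30],"roll":0},{"linear":[0,0,30],"roll":0},{"linear":[0,0,25],"roll":0},{"linear":[0,0,12],"roll":0},{"linear":[0,0,6],"roll":0},{"linear":[0,0,0],"roll":0},{"linear":[0,0,0],"roll":0}]'
python3 -m inch '[{"linear":[0,0,0],"roll":0},{"linear":[0,0,0],"roll":0},{"linear":[0,0,0],"roll":0},{"linear":[0,0,0],"roll":0},{"linear":[0,0,0],"roll":0},{"linear":[0,0,0],"roll":0},{"linear":[0,0,0],"roll":0},{"linear":[0,0,0],"roll":0}]' 1
python3 -c "
from h import *
togo(.505,.322,.16,71.8)"
```

```text
time: 3.32
ee_pos: [0.6572, -0.0634, 0.0057]
eef_rot: [0.692, 0.721, 0.0, 0.001]
wrist_force: [0.5, 0.4, 0.3]
opening: 1.002
grasp_force: 0.0
time: 3.98
ee_pos: [0.6565, -0.0628, 0.0044]
eef_rot: [0.692, 0.722, -0.0, -0.0]
wrist_force: [-0.6, -0.3, 0.2]
opening: 0.448
grasp_force: 0.0
t 3.98 pos [ 0.6565 -0.0628  0.0044] yaw 92.41 tilt [-0. -0. -1.] roll togo 0.3597 
 shift now [ 390.8 -135.2 -155.6] shift after roll [ 318.2 -264.1 -155.6] F [-0.6 -0.3  0.2] open 0.448 grip 0.0
```

```bash
python3 -m inch '[{"linear":[0,0,0],"roll":0},{"linear":[0,0,0],"roll":0},{"linear":[0,0,0],"roll":0},{"linear":[0,0,0],"roll":0},{"linear":[0,0,0],"roll":0},{"linear":[0,0,0],"roll":0}]'

```

```text
time: 4.48
ee_pos: [0.6565, -0.0628, 0.0044]
eef_rot: [0.692, 0.722, -0.0, -0.0]
wrist_force: [-0.5, -0.3, -0.4]
opening: 0.233
grasp_force: 30.0
```

```bash
python3 -m inch '[{"linear":[0,0,-12],"roll":0},{"linear":[0,0,-28],"roll":0},{"linear":[0,0,-30],"roll":0.06},{"linear":[0,0,-30],"roll":0.06},{"linear":[0,0,-30],"roll":0.06},{"linear":[0,0,-20],"roll":0.06},{"linear":[0,0,-6],"roll":0.06},{"linear":[0,0,0],"roll":0.06}]'
python3 -m inch '[{"linear":[15,-12,0],"roll":0},{"linear":[26,-21,0],"roll":0},{"linear":[30,-25,0],"roll":0},{"linear":[30,-25,0],"roll":0},{"linear":[30,-25,0],"roll":0},{"linear":[30,-25,0],"roll":0},{"linear":[30,-25,0],"roll":0},{"linear":[30,-25,0],"roll":0},{"linear":[25,-22,0],"roll":0},{"linear":[14,-12,0],"roll":0},{"linear":[0,0,0],"roll":0},{"linear":[0,0,0],"roll":0}]'
python3 - <<'E'
from h import *
togo(.505,.322,.16,71.8)
s=env.state(); c=cams.read_camera("wrist"); c["st"]=s; pickle.dump(c,open("w2.pkl","wb")); cv2.imwrite("pics/w2.png",c["pixels"])
E
```

```text
time: 5.15
ee_pos: [0.6576, -0.063, 0.1639]
eef_rot: [0.811, 0.585, 0.001, 0.002]
wrist_force: [-0.0, 0.4, -2.3]
opening: 0.234
grasp_force: 30.0
time: 6.15
ee_pos: [0.5312, 0.2528, 0.1611]
eef_rot: [0.81, 0.587, 0.0, 0.0]
wrist_force: [0.3, -0.0, -1.9]
opening: 0.233
grasp_force: 30.0
t 6.15 pos [0.5312 0.2528 0.1611] yaw 71.89 tilt [ 0.  0. -1.] roll togo 0.0017 
 shift now [ 57.6 -46.4   1.1] shift after roll [ 57.5 -46.5   1.1] F [ 0.3 -0.  -1.9] open 0.233 grip 30.0
```

View pics/w2.png

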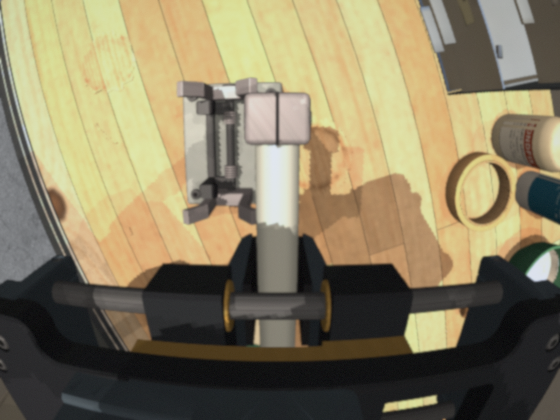

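The view shows the held tube right of the stand. The four fork tips are near (194,89), (247,87), (196,215) and (240,211). I'll enlarge that area.

```bash
python3 - <<'E'
from h import *
c=pickle.load(open("w2.pkl","rb"))
cv2.imwrite("pics/c3.png",cv2.resize(c["pixels"][72:228,170:290],None,fx=3.84,fy=3.84,interpolation=cv2.INTER_CUBIC)); 
E
```

```text
(no output)
```

View pics/c3.png

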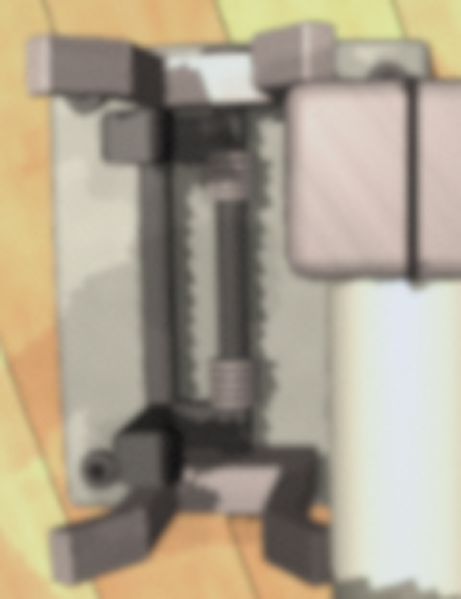

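The crop shows the tip ends at (39,66), (316,50), (64,556) and (316,553).

```bash
python3 - <<'E'
from h import *
c=pickle.load(open("w2.pkl","rb"))
f=lambda u,v,z: wray(c,170+u/3.84-.4,72+v/3.84-.4,z)
q=[f(*p,.093) for p in[(39,66),(316,50),(64,556),(316,553)]]
for p in q: print(p.round(4))
q=np.array(q)[:,:2]; A=(q[0]+q[1])/2; B=(q[2]+q[3])/2
print("ctr",q.mean(0),"yaw y",np.degrees(np.arctan2(*(A-B)[::-1])),"dist",np.linalg.norm(A-B),np.linalg.norm(q[0]-q[1]),np.linalg.norm(q[2]-q[3]))
# plate corners z=.01
for p in[(430,40),(70,500)]: print(f(*p,.01).round(4))
# tube axis as held: block top edges centre
for n in("top","side"):
    d=pickle.load(open(n+".pkl","rb")); 
E
```

```text
[0.4944 0.3755 0.093 ]
[0.546  0.3592 0.093 ]
[0.4641 0.2811 0.093 ]
[0.5142 0.2655 0.093 ]
ctr [0.50464249 0.32032377] yaw y 71.71603147378094 dist 0.09901920824072129 0.05411483767943971 0.05245525072500815
[0.5709 0.3627 0.01  ]
[0.4402 0.2786 0.01  ]
```

```bash
python3 -m inch '[{"linear":[15,-12,0],"roll":0},{"linear":[22,-18,0],"roll":0},{"linear":[16,-13,0],"roll":0},{"linear":[5,-3,0],"roll":0.002},{"linear":[0,0,10],"roll":0},{"linear":[0,0,15],"roll":0},{"linear":[0,0,10],"roll":0},{"linear":[0,0,0],"roll":0},{"linear":[0,0,0],"roll":0},{"linear":[0,0,0],"roll":0}]'
python3 - <<'E'
from h import *
togo(.5053,.321,.07,71.75)
c=cams.read_camera("side"); cv2.imwrite("pics/s2.png",cv2.resize(c["pixels"][200:380,180:340],None,fx=3.3,fy=3.3,interpolation=cv2.INTER_CUBIC))
E
```

```text
time: 7.03
ee_pos: [0.5067, 0.3209, 0.1257]
eef_rot: [0.811, 0.585, 0.0, 0.0]
wrist_force: [-0.5, 0.2, -1.0]
opening: 0.234
grasp_force: 30.0
t 7.03 pos [0.5067 0.3209 0.1257] yaw 71.62 tilt [ 0.  0. -1.] roll togo -0.0023 
 shift now [-0.4 -1.3 55.7] shift after roll [-0.4 -1.3 55.7] F [-0.5  0.2 -1. ] open 0.234 grip 30.0
```

View pics/s2.png

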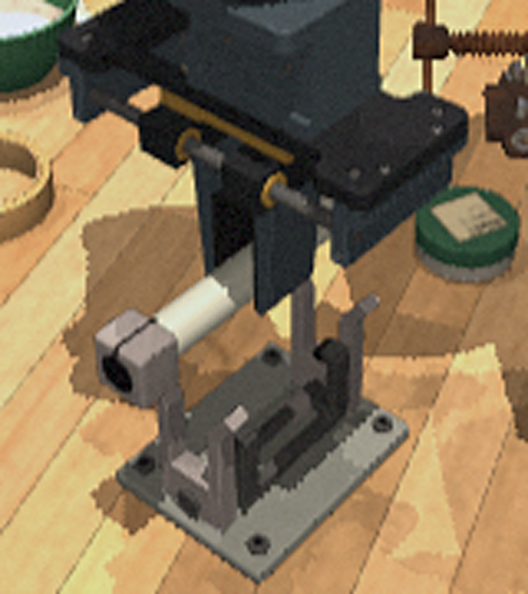

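The tube is above the slot and aligned, with its near block outside the +y fork.

```bash
python3 -m inch '[{"linear":[0,-1,12],"roll":-0.002},{"linear":[0,0,15],"roll":0},{"linear":[0,0,12],"roll":0},{"linear":[0,0,6],"roll":0},{"linear":[0,0,4],"roll":0},{"linear":[0,0,3],"roll":0},{"linear":[0,0,0],"roll":0},{"linear":[0,0,0],"roll":0}]'
python3 -c "
from h import *
togo(.5053,.321,.061,71.75); print(env.state()['ft_torque'].round(2))"
```

```text
time: 7.75
ee_pos: [0.5055, 0.3219, 0.0739]
eef_rot: [0.81, 0.586, 0.0, 0.0]
wrist_force: [-0.0, -0.6, -1.4]
opening: 0.234
grasp_force: 30.0
t 7.75 pos [0.5055 0.3219 0.0739] yaw 71.78 tilt [ 0.001  0.    -1.   ] roll togo 0.0005 
 shift now [-0.9  0.1 12.9] shift after roll [-0.9  0.1 12.9] F [-0.  -0.6 -1.4] open 0.234 grip 30.0
[-0.04 -0.05  0.02]
```

No contact so far. I'll go on down in small steps and watch the force.

```bash
python3 -m inch '[{"linear":[0,0,3],"roll":0},{"linear":[0,0,3],"roll":0},{"linear":[0,0,2],"roll":0},{"linear":[0,0,1],"roll":0},{"linear":[0,0,0],"roll":0},{"linear":[0,0,0],"roll":0}]'
```

```text
time: 8.25
ee_pos: [0.5052, 0.3218, 0.0643]
eef_rot: [0.81, 0.586, -0.0, -0.0]
wrist_force: [-0.4, 0.4, -1.7]
opening: 0.232
grasp_force: 30.0
```

```bash
python3 -m inch '[{"linear":[0,0,1],"roll":0},{"linear":[0,0,1],"roll":0},{"linear":[0,0,1],"roll":0},{"linear":[0,0,0],"roll":0}]'
```

```text
time: 8.58
ee_pos: [0.5051, 0.3217, 0.0612]
eef_rot: [0.81, 0.586, -0.0, -0.0]
wrist_force: [-0.1, -0.6, -1.8]
opening: 0.234
grasp_force: 30.0
```

```bash
python3 -m inch '[{"linear":[0,0,1],"roll":0},{"linear":[0,0,0.5],"roll":0},{"linear":[0,0,0],"roll":0}]'
python3 -m inch '[{"linear":[0,0,0],"roll":0},{"linear":[0,0,0],"roll":0},{"linear":[0,0,0],"roll":0},{"linear":[0,0,0],"roll":0},{"linear":[0,0,0],"roll":0},{"linear":[0,0,0],"roll":0},{"linear":[0,0,0],"roll":0},{"linear":[0,0,0],"roll":0}]' 0
python3 -m inch '[{"linear":[0,0,-6],"roll":0},{"linear":[0,0,-12],"roll":0},{"linear":[0,0,-20],"roll":0},{"linear":[0,0,-20],"roll":0},{"linear":[0,0,-10],"roll":0},{"linear":[0,0,0],"roll":0},{"linear":[0,0,0],"roll":0}]'
python3 - <<'E'
from h import *
c=cams.read_camera("side"); cv2.imwrite("pics/s3.png",cv2.resize(c["pixels"][230:380,180:340],None,fx=3.7,fy=3.7,interpolation=cv2.INTER_CUBIC))
s=env.state(); w=cams.read_camera("wrist"); w["st"]=s; pickle.dump(w,open("w3.pkl","wb"))
E
```

```text
time: 8.83
ee_pos: [0.5055, 0.3218, 0.06]
eef_rot: [0.81, 0.586, 0.0, 0.0]
wrist_force: [1.6, -0.2, 1.2]
opening: 0.238
grasp_force: 30.0
time: 9.5
ee_pos: [0.5052, 0.3218, 0.0599]
eef_rot: [0.81, 0.586, -0.0, 0.0]
wrist_force: [-0.4, -0.9, 0.5]
opening: 0.501
grasp_force: 0.0
time: 10.08
ee_pos: [0.5053, 0.3219, 0.1281]
eef_rot: [0.81, 0.586, 0.0, 0.0]
wrist_force: [-0.3, 1.0, -0.2]
opening: 0.498
grasp_force: 0.0
```

View pics/s3.png

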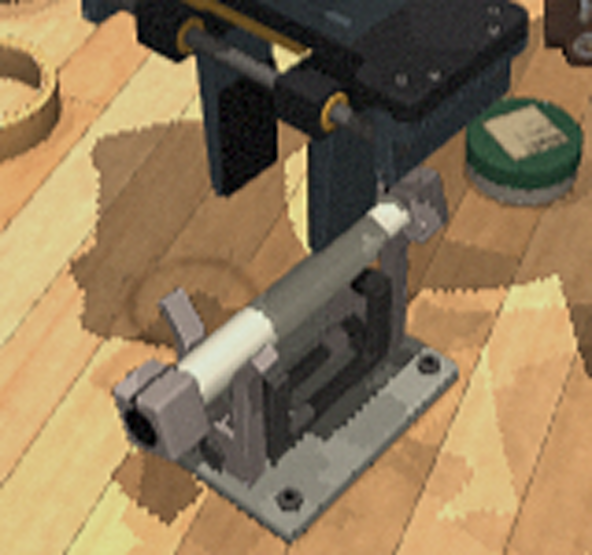

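The tube rests across both forks on the jaw, and both blocks are outside the forks. Next I'll shut the fingers and press.

```bash
python3 -m inch '[{"linear":[0,0,0],"roll":0},{"linear":[0,0,0],"roll":0},{"linear":[0,0,0],"roll":0},{"linear":[0,0,0],"roll":0},{"linear":[0,0,0],"roll":0},{"linear":[0,0,0],"roll":0},{"linear":[0,0,0],"roll":0},{"linear":[0,0,0],"roll":0},{"linear":[0,0,0],"roll":0},{"linear":[0,0,0],"roll":0},{"linear":[0,0,0],"roll":0},{"linear":[0,0,0],"roll":0}]' 1
python3 -m inch '[{"linear":[-1,0,10],"roll":0},{"linear":[0,0,14],"roll":0},{"linear":[0,0,10],"roll":0},{"linear":[0,0,6],"roll":0},{"linear":[0,0,3],"roll":0},{"linear":[0,0,0],"roll":0}]'
```

```text
time: 11.18
ee_pos: [0.5052, 0.3218, 0.1279]
eef_rot: [0.81, 0.586, 0.0, -0.0]
wrist_force: [-0.0, -0.1, -0.7]
opening: 0.006
grasp_force: 0.0
time: 11.68
ee_pos: [0.5045, 0.3207, 0.0841]
eef_rot: [0.81, 0.586, -0.001, -0.0]
wrist_force: [-0.3, 0.4, 0.0]
opening: 0.006
grasp_force: 0.0
```

```bash
python3 -m inch '[{"linear":[0,0,1.5],"roll":0},{"linear":[0,0,1.5],"roll":0},{"linear":[0,0,1],"roll":0},{"linear":[0,0,1],"roll":0},{"linear":[0,0,0],"roll":0}]'
```

```text
time: 12.1
ee_pos: [0.5049, 0.3208, 0.0799]
eef_rot: [0.81, 0.586, 0.0, 0.0]
wrist_force: [0.3, 0.3, 0.0]
opening: 0.004
grasp_force: 0.0
```

```bash
for i in 1 ; do python3 -m inch '[{"linear":[0,0,1],"roll":0},{"linear":[0,0,1],"roll":0},{"linear":[0,0,1],"roll":0},{"linear":[0,0,1],"roll":0},{"linear":[0,0,0],"roll":0}]'; done
```

```text
time: 12.52
ee_pos: [0.5062, 0.321, 0.0767]
eef_rot: [0.81, 0.586, 0.001, 0.001]
wrist_force: [3.0, -2.4, 6.1]
opening: 0.008
grasp_force: 3.4
```

```bash
python3 -m inch '[{"linear":[0,0,1],"roll":0},{"linear":[0,0,1],"roll":0},{"linear":[0,0,1],"roll":0},{"linear":[0,0,1],"roll":0},{"linear":[0,0,0],"roll":0}]'
```

```text
time: 12.93
ee_pos: [0.5062, 0.3212, 0.0727]
eef_rot: [0.81, 0.586, 0.001, 0.0]
wrist_force: [3.4, -0.7, 6.2]
opening: 0.006
grasp_force: 3.4
```

```bash
python3 -m inch '[{"linear":[0,0,1],"roll":0},{"linear":[0,0,1],"roll":0},{"linear":[0,0,1],"roll":0},{"linear":[0,0,1],"roll":0},{"linear":[0,0,1],"roll":0},{"linear":[0,0,1],"roll":0},{"linear":[0,0,0],"roll":0}]'
```

```text
time: 13.52
ee_pos: [0.5051, 0.3209, 0.066]
eef_rot: [0.81, 0.586, 0.0, 0.0]
wrist_force: [1.0, 0.3, 0.7]
opening: 0.003
grasp_force: 0.4
```

```bash
python3 -m inch '[{"linear":[0,0,1],"roll":0},{"linear":[0,0,1],"roll":0},{"linear":[0,0,1],"roll":0},{"linear":[0,0,1],"roll":0},{"linear":[0,0,1],"roll":0},{"linear":[0,0,0],"roll":0}]'
```

```text
time: 14.02
ee_pos: [0.5048, 0.3209, 0.0608]
eef_rot: [0.81, 0.586, -0.0, -0.0]
wrist_force: [-0.8, 0.2, 0.1]
opening: 0.007
grasp_force: 0.0
```

```bash
python3 -m inch '[{"linear":[0,0,0.8],"roll":0},{"linear":[0,0,0.8],"roll":0},{"linear":[0,0,0.5],"roll":0},{"linear":[0,0,0.5],"roll":0},{"linear":[0,0,0],"roll":0}]'
```

```text
time: 14.43
ee_pos: [0.5053, 0.3207, 0.059]
eef_rot: [0.81, 0.586, 0.0, 0.0]
wrist_force: [-1.4, -3.3, 13.8]
opening: 0.005
grasp_force: 7.0
```

Firm contact at z = 0.059, so the tube is on the floor. I'll push slightly more, retreat and look.

```bash
python3 -m inch '[{"linear":[0,0,0.5],"roll":0},{"linear":[0,0,0],"roll":0},{"linear":[0,0,0],"roll":0}]'
python3 -m inch '[{"linear":[0,0,-5],"roll":0},{"linear":[0,0,-20],"roll":0},{"linear":[0,0,-30],"roll":0},{"linear":[0,0,-35],"roll":0},{"linear":[0,0,-30],"roll":0},{"linear":[0,30,-10],"roll":0},{"linear":[0,40,0],"roll":0},{"linear":[0,40,0],"roll":0},{"linear":[0,30,0],"roll":0},{"linear":[0,0,0],"roll":0},{"linear":[0,0,0],"roll":0}]'
python3 - <<'E'
from h import *
c=cams.read_camera("side"); S=cloud(c); cv2.imwrite("pics/s4.png",cv2.resize(c["pixels"][230:380,180:340],None,fx=3.7,fy=3.7,interpolation=cv2.INTER_CUBIC))
y=np.radians(-18.25); q=S.reshape(-1,3)-[.505,.321,0]; q=q@np.array([[np.cos(y),-np.sin(y),0],[np.sin(y),np.cos(y),0],[0,0,1]])
for y0 in range(-40,41,20):
    m=(abs(q[:,0])<.012)&(abs(q[:,1]-y0/1000)<.004)&(q[:,2]>.03)&(q[:,2]<.12); print(y0,m.sum(),np.percentile(q[m,2],95).round(4) if m.any() else 0)
for sg in(-1,1):
    m=(abs(q[:,0])<.016)&(abs(q[:,1]-sg*.083)<.01)&(q[:,2]>.02); print("block",m.sum(),np.percentile(q[m,2],95).round(4) if m.any() else 0)
E
```

```text
time: 14.68
ee_pos: [0.5054, 0.3207, 0.0589]
eef_rot: [0.81, 0.586, 0.001, 0.0]
wrist_force: [-2.5, -5.2, 19.8]
opening: 0.003
grasp_force: 10.2
time: 15.6
ee_pos: [0.6387, 0.2761, 0.1869]
eef_rot: [0.811, 0.586, -0.0, -0.0]
wrist_force: [-0.4, 1.1, -0.2]
opening: 0.003
grasp_force: 0.0
-40 32 0.0636
-20 47 0.0595
0 50 0.0587
20 40 0.0594
40 20 0.0594
block 152 0.0662
block 256 0.0661
```

View pics/s4.png

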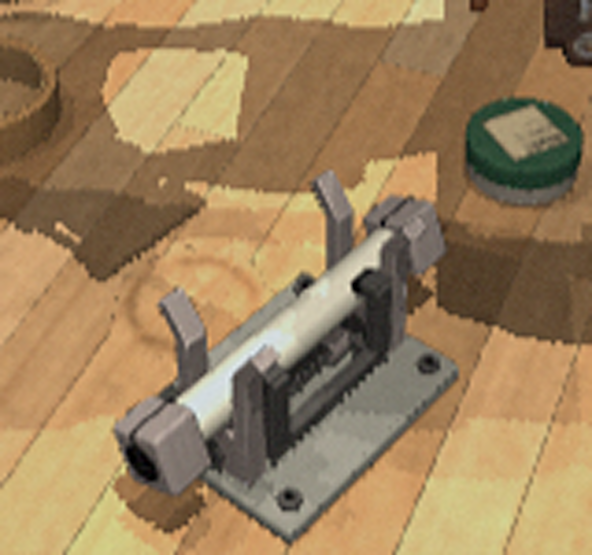

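The picture shows the tube down in both forks with the jaw noses over it. The range data agrees: it is level, with the crown at about 59 mm along its length and both blocks at 66 mm. The robot is clear of everything.

```bash
python3 -c "
from plant import job
print(job.sign_off())"
```

```text
the job is handed in; nothing more can be done
None
```

The leg tube was laid on the jaw, let go of, then pressed fully home and level in both forks with the jaw closed over it; the job is handed in at about 16 s, the robot touching nothing and the tin, coupling and wedge not touched.

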